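# Seat the chrome lever key in the uncapped cabinet lock

### The job

Take the chrome lever key out of its wooden stand and, holding it upright, guide its shank down into the one cam lock on the dark steel sill that has no orange dust cap, until the key is fully home with its collar resting on the lock face, then let go. Leave both orange dust caps in place on the other two locks.

Things in the scene. Friction and masses are not known exactly. Their poses are not given: they have to be found in the camera images.
- lever_key: Chrome key upright in an 85 mm tall wooden stand (an all-black key in another stand is not wanted). Origin: shank tip, on the axis; z up. Shank dia 18, 70 long, tapered to 8 at the tip; collar dia 44 at 70-76, resting on the stand; lever arm along +x, 69 long, at 77-90; round grip dia 22 up to 125: pinch it from above at 112, above the arm, any yaw. 0.15-0.3 kg.
- open_lock_mouth (a point): Centre of the open lock's hole at its top face, 100 mm above the ledge; z up. Blue 70 mm square turret with bright steel face; upright hole 28 mm wide, 88 deep. One of three turrets in a row 120 mm apart on a dark steel sill; any may be the open one. Key home: collar on this face, tip 70 mm below the mouth, lever in any direction.
- cap_a: Orange plastic dust cap, disc 49 mm in diameter, 12 mm thick, its 20 mm plug loose in the hole of another lock in the row. Origin at the centre of the disc's underside, on that lock's face; z up. To be left alone.
- cap_b: The second orange dust cap, same as cap_a, on the third lock. To be left alone.

How it is judged (in metres and radians):
On the way:
1. the key's shank is in the open lock, at least 15 mm deep, while the fingers hold it (z of lever_key in the frame of open_lock_mouth below -0.015 m and horizontal distance between lever_key and open_lock_mouth below 0.014 m and contact force between the fingers and lever_key above 0.5 N), for 0.1 s.
At the end, for the whole second after the job is handed in: The chrome key stands released and at rest in the open lock, its tip at least 60 mm below the mouth (70 mm is fully home), within 12 mm of the hole's axis and within 10 degrees of upright; both dust caps are still on their locks, within 20 mm of where they started (z of lever_key in the frame of open_lock_mouth below -0.06 m and horizontal distance between lever_key and open_lock_mouth below 0.012 m and angle between lever_key's own z axis and vertical below 0.18 rad and linear speed of lever_key below 0.02 m/s and contact force between the fingers and lever_key below 0.1 N and distance of each of cap_a, cap_b from where it was at the start of the episode below 0.02 m); the robot touches nothing.
It fails at once if dust cap A is moved more than 20 mm (distance of cap_a from where it was at the start of the episode above 0.02 m).
It fails at once if dust cap B is moved more than 20 mm (distance of cap_b from where it was at the start of the episode above 0.02 m).
It also fails if it takes over 35 s, if anything falls off the work surface, if the arm or the gripper's body presses on something with over 40 N, if the wrist force passes 120 N, or if a joint passes its speed limit or range.

### The arm

A 7-joint arm with a two-finger parallel gripper is mounted at the origin on the work surface. World frame = base frame: x ahead of the robot, y to its left, z up, the work surface at z = 0. Lengths are in m, angles in degrees, forces in N, time in s.
With the tool pointing down it reaches from about 0.425 to 0.875 m from the base axis. Payload 4.7 kg.
Tool frame: the origin (TCP) lies between the finger pads; the fingertips stand env.tip_reach ahead of it and the grasp point (between the pads) lies 2 mm behind it (env.tip_reach is the distance from the TCP to the fingertips, in m); z points along the fingers, y is the line along which they close (so a half turn about z gives the same grasp; the last joint's range is limited). The gripper opens to 87 mm and grips with 3 to 60 N. Pads are 19 mm wide; open, the fingers measure 117 mm over their backs; the gripper's body (75 mm by 190 mm) begins 51 mm behind the grasp point.
Start: joints at [-67.603, 18.392, -4.016, 83.108, 1.295, 78.541, -3.26], TCP at [0.239, 0.604, 0.24] pointing down, gripper open.
Joint ranges: [-163.93, 163.93], [-17.29, 119.83], [-79.2, 71.16], [3.27, 140.29], [-89.18, 269.18], [5.43, 117.66], [-154.24, 154.24]. Speed limits (degrees/s): [147.25, 147.25, 180, 180, 180, 180, 180].

### API

Orientations are given as [roll, pitch, yaw] about the fixed x, y, z axes, in that order (R = Rz(yaw) Ry(pitch) Rx(roll)).
In Python, from cell import env gives the robot as it stands.
- The arm moves only by the tool move_tool, called after "Emit:" as name(argument=value, ...) on one line, values as JSON. Schema: {"type":"object","properties":{"ticks":{"type":"array","items":{"type":"array","items":{"type":"number"},"minItems":5,"maxItems":5},"minItems":1,"maxItems":8},"force":{"type":"number"},"only":{"type":"string"},"quiet":{"type":"boolean"},"lines":{"type":"string"}},"required":["ticks"],"additionalProperties":false}. ticks is a list of rows, 1 to 8 of them, each of 5 numbers: dx, dy, dz in a scale on which 1.0 is 0.5 m, then a turn about the tool's z in shares of 60 degrees (1.0 is 60 degrees), then the finger opening in m; each row is the pose to reach, as a shift and turn from the pose commanded when the call began, along the tool's axes at that moment; what a row does not reach only later rows make up. A row lasts 1/12 s, in which the tool goes at most 0.0417 m and 7.16 degrees, less where a joint would pass 70% of its speed; a pose out of reach is approached as far as the arm can. The fingers move at their own pace and stop on an object; force is the grip in N (left out, the last holds). Time passes only in rows, so rows that do not move let the fingers close. The tool returns the time, the measured TCP pose, the force, the opening and the grip force at its end. only (a regular expression) keeps the lines of the reply that match it, lines (a string "A,B") keeps lines A to B, and quiet returns only ok. No shift or turn number may pass 1 either way. Input that does not fit is refused with a message, and nothing moves.
- env.get_obs(): the state, without advancing time (a new reading comes with each control period).
- env.read_camera(name): name is "scene" or "top"; returns a dict with "color" (420x560x3 uint8, blue, green, red), "fx", "fy", "cx", "cy" (pixels), "world_from_camera" (4x4, takes a point from camera to world coordinates). Camera axes: x right, y down, z forward; pixel columns grow to the right and rows downward; lengths in m; the calibration is good to about 2 mm. A picture is of the moment at which its call begins. There is no depth.
- env.sign_off(): hands the job in; it is judged then, once.
The state is a dict: "time_s": time; "qpos": joint angles; "joint_velocities": joint speeds; "effort": joint torques, N m; "tool_pos": TCP position; "tool_rot": TCP orientation; "force": force on the tool from outside, world axes, zero at the start; "wrist_torque": the same for the moment, N m; "grip_width": finger opening in m; "grasp_force": force on a finger pad.
Only numpy, scipy, OpenCV 4.12 (cv2) and the standard library are available. Lean on these libraries where they do the work, as an engineer would, in place of code of your own. Each camera call takes 0.05 s, during which the arm holds its last target. There are 200 camera calls.

## Working session

There is one attempt and no reset: what is moved stays moved. The work goes in short steps, Python scripts to look and compute and a tool call to move; the robot and the scene stay as the last step left them, time stands still between calls to the robot, and variables do not carry over. Pictures are saved under pics/ and viewed, at most 10 in all, crops included, and the job is handed in when it is done.

```bash
ls; mkdir -p pics; cat > h.py <<'E'
import numpy as np,cv2
from cell import env
def cam(n):
    c=env.read_camera(n);return c
def ray(c,u,v,z):
    T=np.array(c["world_from_camera"]);d=T[:3,:3]@np.array([(u-c["cx"])/c["fx"],(v-c["cy"])/c["fy"],1]);o=T[:3,3]
    return o+d*(z-o[2])/d[2]
def pix(c,p):
    T=np.linalg.inv(np.array(c["world_from_camera"]));q=T[:3,:3]@np.array(p)+T[:3,3]
    return c["fx"]*q[0]/q[2]+c["cx"],c["fy"]*q[1]/q[2]+c["cy"]
E
python3 - <<'E'
from h import *
for n in("scene","top"):
    c=cam(n);cv2.imwrite(f"pics/{n}0.png",c["color"]);print(n,c["fx"],np.round(c["world_from_camera"],3).tolist())
o=env.get_obs();print(o["tool_pos"],o["tool_rot"],o["grip_width"],env.tip_reach)
E
```

```text
cell.py
pics
scene 489.08646561111374 [[0.67, 0.456, -0.585, 1.188], [0.742, -0.396, 0.541, -0.64], [0.015, -0.797, -0.604, 0.752], [0.0, 0.0, 0.0, 1.0]]
top 492.10137301884043 [[-0.001, -0.995, 0.096, 0.449], [-1.0, 0.004, 0.031, -0.056], [-0.031, -0.096, -0.995, 1.077], [0.0, 0.0, 0.0, 1.0]]
[0.23898799 0.6039631  0.23859269] [-1.79902765e+02  3.68849179e-03  1.58416636e+02] 0.0865762535146062 0.017
```

View pics/scene0.png

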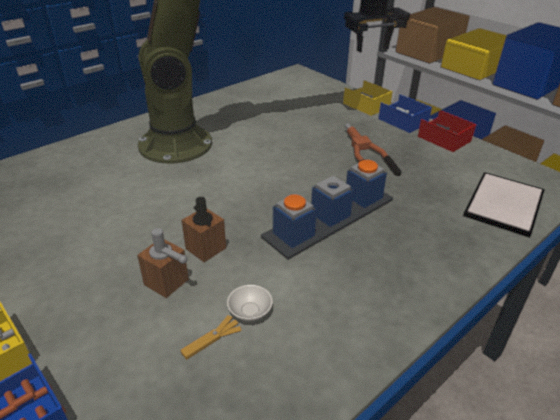

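View pics/top0.png

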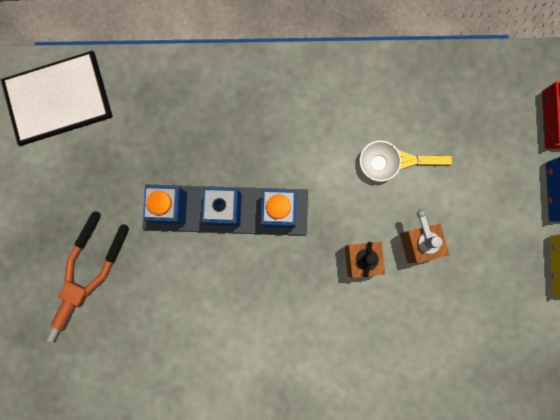

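The scene view shows the open lock in the middle at (333,185), or (219,206) in the top view. The chrome key is at (158,235), or about (432,243) in the top view. I'll enlarge both.

```bash
python3 - <<'E'
from h import *
a=cv2.imread("pics/top0.png");b=cv2.imread("pics/scene0.png")
f=lambda i,x,y,w,h:cv2.resize(i[y:y+h,x:x+w],None,fx=5,fy=5,interpolation=cv2.INTER_CUBIC)
A=np.vstack([np.hstack([f(a,395,200,70,60),f(a,185,180,70,60)]),np.hstack([f(b,130,220,70,60),f(b,300,160,70,60)])])
cv2.imwrite("pics/crop.png",A[:600,:700])
E
```

```text
(no output)
```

View pics/crop.png

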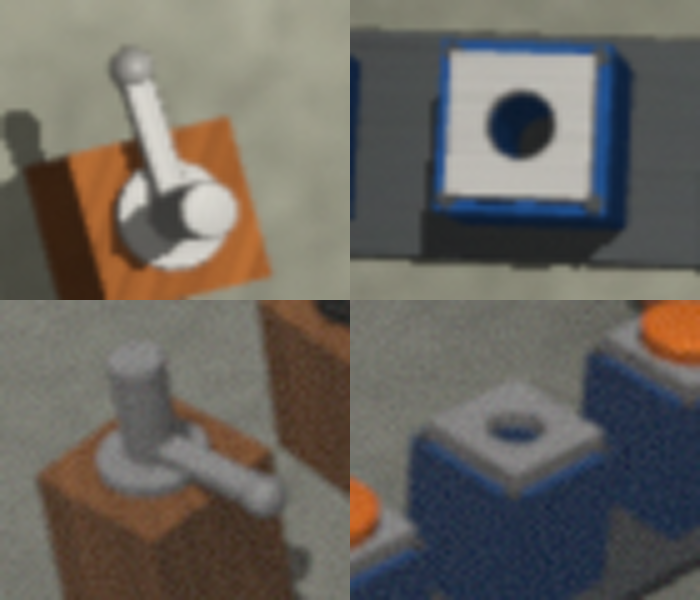

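```bash
cat >> h.py <<'E'
def tri(ct,pt,cs,ps):
    from scipy.optimize import least_squares
    r=least_squares(lambda p:np.r_[np.subtract(pix(ct,p),pt),np.subtract(pix(cs,p),ps)],[.5,0,.1]);return r.x,r.fun
E
python3 - <<'E'
from h import *
t=cam("top");s=cam("scene")
print("grip",tri(t,(436.4,241.8),s,(157,230.7)),ray(t,436.4,241.8,.14),ray(s,157,230.7,.14))
print("collar",ray(t,429,242.4,.091),ray(s,160,250.5,.091))
print("ball",ray(t,420.8,212.8,.0985))
print("hole",tri(t,(218.8,204.6),s,(332.7,185)))
for z in(.1,.106,.112):print(z,ray(t,218.8,204.6,z),ray(s,332.7,185,z))
o=env.get_obs();print(o["tool_pos"],o["tool_rot"])
E
```

```text
grip (array([ 0.48612464, -0.32725134,  0.13895726]), array([-0.48980627, -0.31721682, -0.60483588, -0.0612393 ])) [ 0.48548408 -0.32784541  0.14      ] [ 0.48824843 -0.32700029  0.14      ]
collar [ 0.48622472 -0.32748246  0.091     ] [ 0.49011008 -0.32920409  0.091     ]
ball [ 0.54457613 -0.31109642  0.0985    ]
hole (array([0.56333657, 0.09174903, 0.09782621]), array([-0.28440589, -0.25951281, -0.44784023,  0.0624789 ]))
0.1 [0.56255621 0.09084278 0.1       ] [0.56592726 0.09030607 0.1       ]
0.106 [0.56186003 0.08994271 0.106     ] [0.57165524 0.08358221 0.106     ]
0.112 [0.56116384 0.08904264 0.112     ] [0.57738322 0.07685834 0.112     ]
[0.23906291 0.6041215  0.23889732] [-1.79935491e+02  9.44928713e-04  1.58413601e+02]
```

The grip is at (0.487, -0.327), with its top at z 0.14. The hole is at (0.563, 0.091, 0.10). I'll travel high, around the base.

The manual's scale: shifts go in shares of 0.5 m and turns go in shares of 60 degrees. Converting my numbers, -0.28 m is -0.56, -0.14 m is -0.28.

```bash
cat > to.py <<'E'
import sys,numpy as np
from scipy.spatial.transform import Rotation as R
from cell import env
o=env.get_obs();T=R.from_euler("xyz",o["tool_rot"],degrees=True).as_matrix()
d=T.T@(np.array([float(a) for a in sys.argv[1:4]])-o["tool_pos"]);print("tool shift",d.round(4),np.linalg.norm(d).round(3),"q",np.round(o["qpos"],0),np.round(o["tool_pos"],4))
E
```

Emit:
move_tool(ticks=[[-0.07, -0.04, 0, 0, 0.087], [-0.14, -0.08, 0, 0, 0.087], [-0.21, -0.12, 0, 0, 0.087], [-0.28, -0.16, 0, 0, 0.087], [-0.35, -0.2, 0, 0, 0.087], [-0.42, -0.24, 0, 0, 0.087], [-0.49, -0.28, 0, 0, 0.087], [-0.56, -0.32, 0, 0, 0.087]])

```text
time_s: 0.87
tool_pos: [0.4415, 0.3508, 0.2397]
tool_rot: [180.0, 0.0, 158.4]
force: [1.0, -0.1, 0.2]
grip_width: 0.0867
grasp_force: 0.0
```

```bash
python3 to.py .57 .12 .24; python3 to.py .6 0 .24
```

```text
tool shift [-0.2044 -0.1674 -0.0004] 0.264 q [-47.   8.   7.  96.  -1.  76.  28.] [0.4415 0.3508 0.2397]
tool shift [-0.2764 -0.2679 -0.0004] 0.385 q [-47.   8.   7.  96.  -1.  76.  28.] [0.4415 0.3508 0.2397]
```

Scaled: -0.224 m is -0.448, -0.028 m is -0.056.

Emit:
move_tool(ticks=[[-0.056, -0.054, 0, 0, 0.087], [-0.112, -0.108, 0, 0, 0.087], [-0.168, -0.162, 0, 0, 0.087], [-0.224, -0.216, 0, 0, 0.087], [-0.28, -0.27, 0, 0, 0.087], [-0.336, -0.324, 0, 0, 0.087], [-0.392, -0.378, 0, 0, 0.087], [-0.448, -0.432, 0, 0, 0.087]])

```text
time_s: 1.53
tool_pos: [0.5699, 0.0676, 0.2397]
tool_rot: [180.0, 0.0, 158.4]
force: [0.8, 0.4, 0.2]
grip_width: 0.0866
grasp_force: 0.0
```

```bash
python3 to.py .487 -.3275 .24
```

```text
tool shift [-0.0682 -0.3978 -0.0005] 0.404 q [-28.   9.  21.  95.  -3.  76.  62.] [0.5699 0.0676 0.2397]
```

Scaled: -0.304 m is -0.608, -0.266 m is -0.532.

Emit:
move_tool(ticks=[[-0.013, -0.076, 0, 0, 0.087], [-0.026, -0.152, 0, 0, 0.087], [-0.039, -0.228, 0, 0, 0.087], [-0.052, -0.304, 0, 0, 0.087], [-0.065, -0.38, 0, 0, 0.087], [-0.078, -0.456, 0, 0, 0.087], [-0.091, -0.532, 0, 0, 0.087], [-0.104, -0.608, 0, 0, 0.087]])

```text
time_s: 2.2
tool_pos: [0.5052, -0.2341, 0.2397]
tool_rot: [180.0, 0.0, 158.4]
force: [1.0, -0.7, 0.0]
grip_width: 0.087
grasp_force: 0.0
```

```bash
python3 to.py .487 -.3275 .24
```

```text
tool shift [-0.0174 -0.0936 -0.0004] 0.095 q [-9.  7. 34. 98. -4. 76. 94.] [ 0.5052 -0.2341  0.2397]
```

Scaled: -0.092 m is -0.184, -0.06 m is -0.12.

Emit:
move_tool(ticks=[[-0.012, -0.06, 0, 0, 0.087], [-0.024, -0.12, 0, 0, 0.087], [-0.034, -0.184, 0, 0, 0.087], [-0.034, -0.184, 0, 0, 0.087], [-0.034, -0.184, 0.06, 0, 0.087], [-0.034, -0.184, 0.12, 0, 0.087], [-0.034, -0.184, 0.12, 0, 0.087]])

```text
time_s: 2.78
tool_pos: [0.4849, -0.3219, 0.174]
tool_rot: [179.9, -0.6, 158.4]
force: [-1.3, 2.0, -0.7]
grip_width: 0.0869
grasp_force: 0.0
```

```bash
python3 to.py .487 -.3275 .127
python3 - <<'E'
from h import *
f=lambda i,x,y,w,h:cv2.resize(i[y:y+h,x:x+w],None,fx=4,fy=4,interpolation=cv2.INTER_CUBIC)
a=cam("top")["color"];b=cam("scene")["color"]
cv2.imwrite("pics/pre.png",np.hstack([f(a,385,180,100,120),f(b,110,170,100,120)]))
E
```

```text
tool shift [-0.0044 -0.0044  0.047 ] 0.047 q [ -1.  15.  38.  99.  -9.  70. 107.] [ 0.4849 -0.3219  0.174 ]
```

View pics/pre.png

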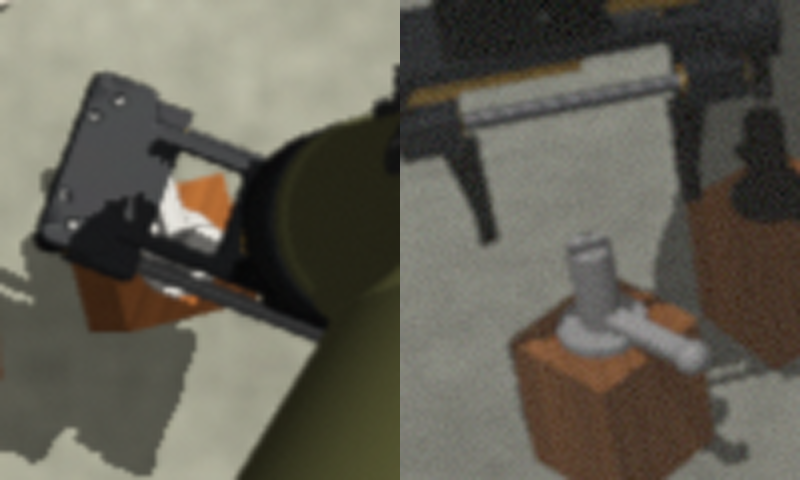

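The key grip sits between the open fingers, and both fingers are clear of the black key's stand. Next I'll settle and check the pose before descending.

Emit:
move_tool(ticks=[[0, 0, 0, 0, 0.087], [0, 0, 0, 0, 0.087], [0, 0, 0, 0, 0.087]])

```text
time_s: 3.13
tool_pos: [0.4889, -0.3247, 0.1814]
tool_rot: [180.0, 0.2, 158.4]
force: [0.1, -0.5, -0.0]
grip_width: 0.0871
grasp_force: 0.0
```

```bash
python3 to.py .487 -.3275 .127
```

```text
tool shift [ 0.0009 -0.0033  0.0544] 0.054 q [ -1.  14.  38.  98.  -9.  70. 107.] [ 0.4889 -0.3247  0.1814]
```

Scaled: 0.053 m is 0.106, 0.048 m is 0.096.

Emit:
move_tool(ticks=[[0.002, -0.006, 0.024, 0, 0.087], [0.002, -0.006, 0.05, 0, 0.087], [0.002, -0.006, 0.076, 0, 0.087], [0.002, -0.006, 0.096, 0, 0.087], [0.002, -0.006, 0.106, 0, 0.087], [0.002, -0.006, 0.106, 0, 0.087], [0.002, -0.006, 0.106, 0, 0.087], [0.002, -0.006, 0.106, 0, 0.087]])

```text
time_s: 3.8
tool_pos: [0.4862, -0.327, 0.1269]
tool_rot: [-180.0, 0.0, 158.4]
force: [-1.2, -0.2, 1.4]
grip_width: 0.0874
grasp_force: 0.0
```

```bash
python3 to.py .487 -.3275 .127
```

```text
tool shift [-0.0009 -0.0002 -0.0001] 0.001 q [ -0.  17.  37. 102. -12.  65. 109.] [ 0.4862 -0.327   0.1269]
```

Emit:
move_tool(ticks=[[0, 0, 0, 0, 0.05], [0, 0, 0, 0, 0.03], [0, 0, 0, 0, 0.01], [0, 0, 0, 0, 0.01], [0, 0, 0, 0, 0.01], [0, 0, 0, 0, 0.01], [0, 0, 0, 0, 0.01], [0, 0, 0, 0, 0.01]], force=35)

```text
time_s: 4.47
tool_pos: [0.486, -0.3267, 0.1266]
tool_rot: [180.0, 0.0, 158.4]
force: [1.2, 0.2, -0.7]
grip_width: 0.0418
grasp_force: 0.0
```

```bash
python3 to.py .487 -.3275 .26
```

```text
tool shift [-0.0013 -0.0004 -0.1334] 0.133 q [ -0.  17.  37. 102. -12.  65. 109.] [ 0.486  -0.3267  0.1266]
```

Emit:
move_tool(ticks=[[0, 0, 0, 0, 0.01], [0, 0, 0, 0, 0.01], [0, 0, 0, 0, 0.01], [0, 0, 0, 0, 0.01], [0, 0, 0, 0, 0.01], [0, 0, 0, 0, 0.01], [0, 0, 0, 0, 0.01], [0, 0, 0, 0, 0.01]])

```text
time_s: 5.13
tool_pos: [0.4859, -0.3268, 0.1265]
tool_rot: [-180.0, -0.0, 158.4]
force: [-0.1, 0.5, -0.7]
grip_width: 0.0213
grasp_force: 35.0
```

Gripped: opening 21.3 mm at 35 N. Now I'll lift.

Scaled: -0.14 m is -0.28, -0.125 m is -0.25.

Emit:
move_tool(ticks=[[0, 0, -0.02, 0, 0.01], [0, 0, -0.06, 0, 0.01], [0, 0, -0.11, 0, 0.01], [0, 0, -0.16, 0, 0.01], [0, 0, -0.21, 0, 0.01], [0, 0, -0.25, 0, 0.01], [0, 0, -0.28, 0, 0.01], [0, 0, -0.28, 0, 0.01]])

```text
time_s: 5.8
tool_pos: [0.4872, -0.3278, 0.2707]
tool_rot: [-180.0, 0.4, 158.4]
force: [0.1, -1.4, -2.1]
grip_width: 0.0209
grasp_force: 35.0
```

```bash
python3 to.py .55 -.1 .267
```

```text
tool shift [0.0255 0.2349 0.0035] 0.236 q [ -2.  11.  39.  91.  -7.  80. 106.] [ 0.4872 -0.3278  0.2707]
```

Scaled: 0.205 m is 0.41, 0.03 m is 0.06.

Emit:
move_tool(ticks=[[0.004, 0.02, 0, 0, 0.01], [0.012, 0.06, 0, 0, 0.01], [0.022, 0.11, 0, 0, 0.01], [0.034, 0.17, 0, 0, 0.01], [0.046, 0.23, 0, 0, 0.01], [0.058, 0.29, 0, 0, 0.01], [0.07, 0.35, 0, 0, 0.01], [0.082, 0.41, 0, 0, 0.01]])

```text
time_s: 6.47
tool_pos: [0.5222, -0.1182, 0.2648]
tool_rot: [-180.0, -0.2, 158.5]
force: [-0.1, 0.3, -1.6]
grip_width: 0.0212
grasp_force: 35.0
```

Emit:
move_tool(ticks=[[0.012, 0.06, 0, 0, 0.01], [0.024, 0.12, 0, 0, 0.01], [0.036, 0.18, 0, 0, 0.01], [0.048, 0.24, 0, 0, 0.01], [0.058, 0.29, 0, 0, 0.01], [0.066, 0.33, 0, 0, 0.01], [0.072, 0.36, 0, 0, 0.01], [0.072, 0.36, 0, 0, 0.01]])

```text
time_s: 7.13
tool_pos: [0.555, 0.0648, 0.2648]
tool_rot: [180.0, -0.2, 158.8]
force: [0.1, -0.4, -1.3]
grip_width: 0.0212
grasp_force: 35.0
```

Emit:
move_tool(ticks=[[0, 0, 0, 0, 0.01], [0, 0, 0, 0, 0.01], [0, 0, 0, 0, 0.01], [0, 0, 0, 0, 0.01]])

```text
time_s: 7.47
tool_pos: [0.5559, 0.058, 0.2666]
tool_rot: [-180.0, 0.0, 158.3]
force: [0.1, 0.6, -2.1]
grip_width: 0.021
grasp_force: 35.0
```

```bash
python3 to.py .5635 .091 .24
```

```text
tool shift [0.0052 0.0335 0.0266] 0.043 q [-28.   6.  21.  95.  -2.  79.  62.] [0.5559 0.058  0.2666]
```

Scaled: 0.0335 m is 0.067, 0.03 m is 0.06.

Emit:
move_tool(ticks=[[0.004, 0.02, 0, 0, 0.01], [0.008, 0.044, 0, 0, 0.01], [0.01, 0.06, 0, 0, 0.01], [0.01, 0.067, 0, 0, 0.01], [0.01, 0.067, 0.02, 0, 0.01], [0.01, 0.067, 0.04, 0, 0.01], [0.01, 0.067, 0.04, 0, 0.01], [0.01, 0.067, 0.04, 0, 0.01]])

```text
time_s: 8.13
tool_pos: [0.5628, 0.0919, 0.2451]
tool_rot: [-179.9, -0.1, 158.4]
force: [0.2, -0.6, -0.9]
grip_width: 0.0209
grasp_force: 35.0
```

Emit:
move_tool(ticks=[[0, 0, 0, 0, 0.01], [0, 0, 0, 0, 0.01]])

```text
time_s: 8.3
tool_pos: [0.5638, 0.0922, 0.2469]
tool_rot: [180.0, 0.0, 158.4]
force: [1.0, 0.5, -1.6]
grip_width: 0.0212
grasp_force: 35.0
```

```bash
python3 to.py .5635 .091 .24
python3 - <<'E'
from h import *
f=lambda i,x,y,w,h:cv2.resize(i[y:y+h,x:x+w],None,fx=4,fy=4,interpolation=cv2.INTER_CUBIC)
a=cam("top")["color"];b=cam("scene")["color"]
cv2.imwrite("pics/ins.png",np.hstack([f(a,170,150,100,120),f(b,280,100,100,120)]))
E
```

```text
tool shift [-0.0001 -0.0013  0.0069] 0.007 q [-29.   9.  19.  95.  -3.  77.  59.] [0.5638 0.0922 0.2469]
```

View pics/ins.png

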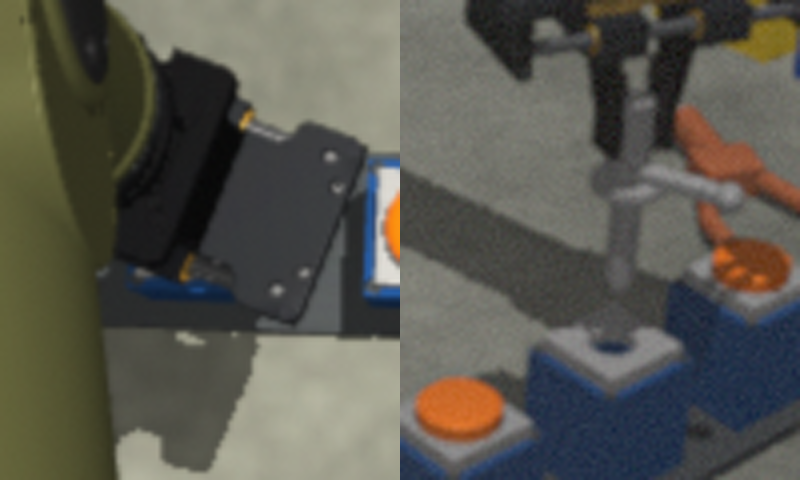

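The key hangs over the open lock at about (617,330) in the right-hand crop, but it looks slightly tilted. I'll compare it with the projected upright key.

```bash
python3 - <<'E'
from h import *
c=cam("scene");o=env.get_obs();p=o["tool_pos"]
tip=p[2]+.002-.1135
for h in(0,.015,.073,.0835,.125):
    u,v=pix(c,[p[0],p[1],tip+h]);print(h,round(400+4*(u-280)+1.5),round(4*(v-100)+1.5))
a=c["color"][100:220,310:380]
a=cv2.resize(a,None,fx=8,fy=8,interpolation=cv2.INTER_CUBIC)[150:750]
cv2.imwrite("pics/key.png",a)
E
```

```text
0 617 288
0.015 619 266
0.073 627 178
0.0835 628 161
0.125 635 93
```

View pics/key.png

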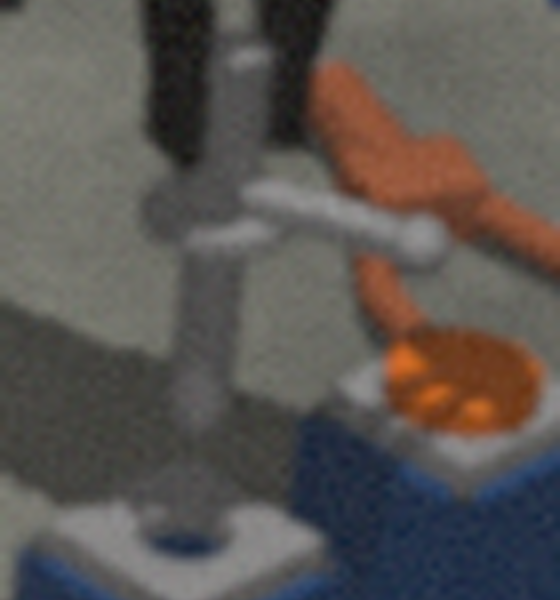

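Tip is at (197,420) in this crop, within 1–2 mm of the projection, and the key is upright to about 2°. I'll lower it gradually and watch the force.

Scaled: 0.055 m is 0.11, 0.03 m is 0.06.

Emit:
move_tool(ticks=[[0, -0.002, 0.02, 0, 0.01], [0, -0.002, 0.04, 0, 0.01], [0, -0.002, 0.06, 0, 0.01], [0, -0.002, 0.08, 0, 0.01], [0, -0.002, 0.1, 0, 0.01], [0, -0.002, 0.11, 0, 0.01], [0, -0.002, 0.11, 0, 0.01], [0, -0.002, 0.11, 0, 0.01]])

```text
time_s: 9.12
tool_pos: [0.5632, 0.0916, 0.1912]
tool_rot: [-180.0, -0.0, 158.4]
force: [-0.6, 0.6, -0.8]
grip_width: 0.0213
grasp_force: 35.0
```

```bash
python3 to.py .5635 .091 .1415
```

```text
tool shift [-0.0006 -0.0005  0.0497] 0.05 q [-29.  11.  19.  99.  -4.  71.  60.] [0.5632 0.0916 0.1912]
```

Scaled: 0.038 m is 0.076, 0.034 m is 0.068.

Emit:
move_tool(ticks=[[0, 0, 0.014, 0, 0.01], [0, 0, 0.028, 0, 0.01], [0, 0, 0.042, 0, 0.01], [0, 0, 0.056, 0, 0.01], [0, 0, 0.068, 0, 0.01], [0, 0, 0.076, 0, 0.01], [0, 0, 0.076, 0, 0.01], [0, 0, 0.076, 0, 0.01]])

```text
time_s: 9.78
tool_pos: [0.5632, 0.0917, 0.1533]
tool_rot: [-180.0, -0.0, 158.4]
force: [0.1, 0.6, -1.3]
grip_width: 0.0213
grasp_force: 35.0
```

```bash
python3 to.py .5635 .091 .1415
```

```text
tool shift [-0.0005 -0.0005  0.0118] 0.012 q [-29.  12.  19. 102.  -4.  67.  60.] [0.5632 0.0917 0.1533]
```

Scaled: 0.01 m is 0.02, 0.008 m is 0.016.

Emit:
move_tool(ticks=[[0, 0, 0.006, 0, 0.01], [0, 0, 0.012, 0, 0.01], [0, 0, 0.016, 0, 0.01], [0, 0, 0.02, 0, 0.01], [0, 0, 0.02, 0, 0.01], [0, 0, 0.02, 0, 0.01]])

```text
time_s: 10.28
tool_pos: [0.5632, 0.0917, 0.1434]
tool_rot: [-180.0, -0.0, 158.4]
force: [-0.0, 0.1, -1.2]
grip_width: 0.0209
grasp_force: 35.0
```

```bash
python3 to.py .5635 .091 .1415
```

```text
tool shift [-0.0005 -0.0005  0.0019] 0.002 q [-29.  13.  19. 102.  -5.  66.  60.] [0.5632 0.0917 0.1434]
```

Scaled: 0.003 m is 0.006, 0.002 m is 0.004.

Emit:
move_tool(ticks=[[0, 0, 0.002, 0, 0.01], [0, 0, 0.004, 0, 0.01], [0, 0, 0.006, 0, 0.01], [0, 0, 0.006, 0, 0.01]])

```text
time_s: 10.62
tool_pos: [0.5635, 0.0917, 0.1415]
tool_rot: [180.0, 0.0, 158.4]
force: [-2.8, -0.1, 3.3]
grip_width: 0.0213
grasp_force: 35.0
```

The collar has touched down: force went from -1.2 to +3.3 N. Now I'll release symmetrically.

Scaled: -0.001 m is -0.002.

Emit:
move_tool(ticks=[[0, 0, -0.002, 0, 0.03], [0, 0, -0.002, 0, 0.04], [0, 0, -0.002, 0, 0.05], [0, 0, -0.002, 0, 0.06], [0, 0, -0.002, 0, 0.06], [0, 0, -0.002, 0, 0.06], [0, 0, -0.002, 0, 0.06], [0, 0, -0.002, 0, 0.06]], force=5)

```text
time_s: 11.28
tool_pos: [0.5633, 0.0917, 0.1415]
tool_rot: [180.0, 0.0, 158.4]
force: [0.4, -0.6, 0.3]
grip_width: 0.0589
grasp_force: 0.0
```

Emit:
move_tool(ticks=[[0, 0, -0.002, 0, 0.06], [0, 0, -0.002, 0, 0.06], [0, 0, -0.002, 0, 0.06], [0, 0, -0.002, 0, 0.06], [0, 0, -0.002, 0, 0.06], [0, 0, -0.002, 0, 0.06]])

```text
time_s: 11.78
tool_pos: [0.5633, 0.0917, 0.1425]
tool_rot: [180.0, 0.0, 158.4]
force: [0.2, -0.1, 0.2]
grip_width: 0.0602
grasp_force: 0.0
```

Scaled: -0.12 m is -0.24, -0.115 m is -0.23.

Emit:
move_tool(ticks=[[0, 0, -0.02, 0, 0.06], [0, 0, -0.06, 0, 0.06], [0, 0, -0.11, 0, 0.06], [0, 0, -0.16, 0, 0.06], [0, 0, -0.2, 0, 0.06], [0, 0, -0.23, 0, 0.06], [0, 0, -0.24, 0, 0.06], [0, 0, -0.24, 0, 0.06]])

```text
time_s: 12.45
tool_pos: [0.5641, 0.0918, 0.2646]
tool_rot: [179.9, 0.2, 158.4]
force: [-0.1, -0.8, -0.9]
grip_width: 0.0599
grasp_force: 0.0
```

Emit:
move_tool(ticks=[[0, 0, 0, 0, 0.06], [0, 0, 0, 0, 0.06], [0, 0, 0, 0, 0.06], [0, 0, 0, 0, 0.06]])

```text
time_s: 12.78
tool_pos: [0.5628, 0.0916, 0.2614]
tool_rot: [-179.9, -0.1, 158.4]
force: [-1.1, 0.2, -0.1]
grip_width: 0.0598
grasp_force: 0.0
```

```bash
python3 - <<'E'
from h import *
b=cam("scene")["color"]
cv2.imwrite("pics/end.png",cv2.resize(b[100:250,240:420],None,fx=4,fy=4,interpolation=cv2.INTER_CUBIC))
E
```

```text
(no output)
```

View pics/end.png

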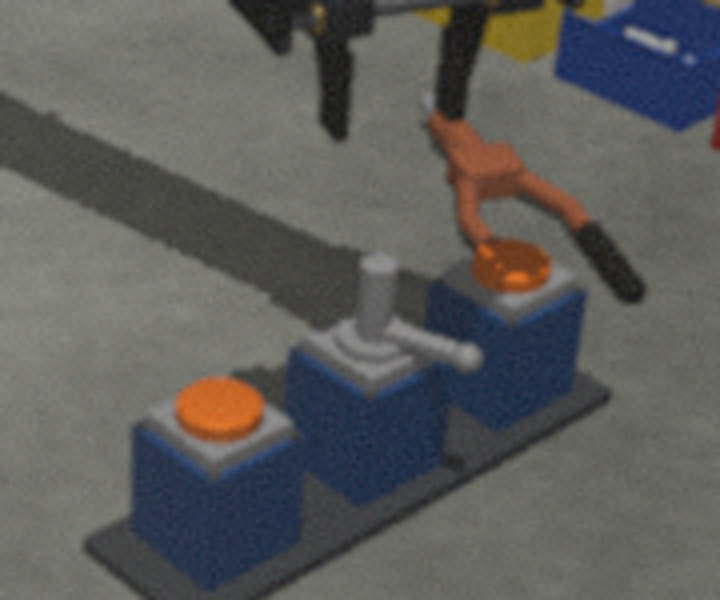

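The key stands upright in the middle lock, with its collar on the face near (372,345). Both orange caps are still in place, at (220,405) and (512,262), and the gripper is clear.

```bash
python3 -c "
from cell import env
print(env.sign_off())"
```

```text
the job is handed in; nothing more can be done
None
```

The chrome key is fully home in the open (middle) lock and released, both orange dust caps are still in place, and I handed the job in at about 13 s; no verdict was returned.

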